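# Stand the toppled desk microphone back on its blue pad

### The job

The desk microphone on this audio workbench has been knocked over. Stand it back up on its square foot, in the middle of the blue square pad, and let go of it. Do not drop or throw it, and leave the two effect pedals and the parts box where they are.

Things in the scene. Friction and masses are not known exactly. Their poses are not given: they have to be found in the camera images.
- mic: Toppled desk microphone, 205 mm tall, 0.4-0.75 kg. Origin: centre of the underside of its foot, a dark steel plate 100 x 100 x 14 mm; z runs up to the head (vertical when it stands), x and y square to the foot's sides. Stem 18 mm thick to z = 85 mm; centre of mass near z = 80 mm. It starts on its -x side, resting on foot edge and cage, head to the robot's near right.
- mic_cage (a point): Axis point at the upper ring of the shock-mount cage round the microphone: two dark wire rings, 90 mm outer diameter, 95 and 137 mm from the foot's underside (this point: 137 mm), joined by four struts. Axes as mic.
- mic_head (a point): Axis point in the bare silver head above the cage, 178 mm from the foot's underside. The microphone is 44 mm in diameter from 85 to 205 mm, its last 12 mm rounded in. At the start the head overhangs the cage, about 20 mm clear of the bench. Axes as mic.
- pad: Blue square pad, 160 x 160 mm, lying flush with the bench (no step to feel). Origin: its centre at bench height; x and y square to its sides.
- pedal_orange: Orange effect pedal, a loose box 115 (x) x 70 (y) x 40 mm with knobs to 54 mm high; origin: centre of the underside. Leave alone.
- pedal_red: Red effect pedal, same size and origin. Leave alone.
- parts_box: Loose grey open parts box with dividers, 100 (x) x 140 (y) x 35 mm; origin: centre of the underside. Leave alone.
Mind the look-alikes: they are no part of the job. There is more than one size of the mic; the one meant has the size given above.

How it is judged:
By the outcome, as a careful person would: the job done as asked, in the order asked, and still so for the second after the job is handed in, with the robot touching nothing.
It also fails if it takes over 61 s, if anything falls off the work surface, if the arm or the gripper's body presses on something with over 40 N, if the wrist force passes 120 N, or if a joint passes its speed limit or range.

### The arm

A 6-joint arm with a two-finger parallel gripper is mounted at the origin on the work surface. World frame = base frame: x ahead of the robot, y to its left, z up, the work surface at z = 0. Lengths are in m, angles in degrees, forces in N, time in s.
With the tool pointing down it reaches from about 0.3 to 0.85 m from the base axis. Payload 5.4 kg.
Tool frame: the origin (TCP) lies at the very end of the fingers, on their centre line; the grasp point (between the pads) lies 19 mm behind it; x points along the fingers, y is the direction in which the jaws open and shut, and the axes are right-handed (so a half turn about x gives the same grasp; the last joint's range is limited). The gripper opens to 85 mm and grips with 20 to 120 N. Pads are 22 mm wide; open, the fingers measure 114 mm over their backs; the gripper's body (76 mm by 85 mm) begins 54 mm behind the grasp point. The pads swing forward as they close: fully open they stand 13 mm farther back than shut.
Start: joints at [-78.673, 9.076, 91.501, -0, 79.423, -12.038], TCP at [0.228, -0.528, 0.231] pointing down, gripper open.
Joint ranges: [-166.64, 166.64], [-54.1, 131.32], [10.49, 154.53], [-73.88, 253.88], [9.74, 151.15], [-171.62, 171.62]. Speed limits (degrees/s): [147.25, 147.25, 180, 180, 180, 180].

### API

Orientations are given as a 3x3 rotation matrix whose columns are the frame's x, y, z axes.
In Python, from workcell import read_state, imaging, order gives the robot as it stands. The module is installed in compiled form; this text tells all that it offers.
- The arm moves only by the shell command python3 -m crank 'ROWS' [FORCE]. ROWS is JSON, a list of rows, each a list of 3 entries, a list of its own where there are three numbers: the gripper command: -1 is fully open, 1 is shut, values between are in proportion, then the shift along the tool's x, y, z in cm, then the turn about the tool's x in rad. A call has 1 to 5 rows; each row is the pose to reach, as a shift and turn from the pose commanded when the call began, along the tool's axes at that moment; what a row does not reach only later rows make up. A row lasts 1/8 s, in which the tool goes at most 62.5 mm and 10.7 degrees, less where a joint would pass 70% of its speed; a pose out of reach is approached as far as the arm can. A call with a gripper value outside its range is refused whole. The fingers move at their own pace and stop on an object; FORCE is the grip in N (left out, the last holds). Time passes only in rows, so rows that repeat a pose let the fingers close. It gives the time, the measured TCP pose, the force and the opening at its end, in the units of the state.
- read_state(): the state, without advancing time (a new reading comes with each control period).
- imaging.camera(name): name is "side" or "top" or "wrist"; returns the picture (420x560x3 uint8, red, green, blue); there is no depth.
- imaging.camera_info(name): a dict with "vfov" (degrees; the focal length in pixels is half the picture's height over the tangent of half this angle, whatever the lens; pixels are square), "cx", "cy" (the principal point, pixels), "k1" (the pictures are not rectified: a ray, as slopes to the right and down, at radius r is drawn at 1 + k1 r^2 times it, then the intrinsics apply), "cam_to_world" (4x4, takes a point from camera to world coordinates). Camera axes: x right, y up, looking along -z (the intrinsics and any distortion apply to the point x, -y, -z); pixel columns grow to the right and rows downward; lengths in m; the calibration is good to about 2 mm. A picture is of the moment at which its call begins: read the wrist's pose just before it. camera_info takes no time and is no camera call; for the wrist camera it gives the pose at the moment of the call.
- order.finish_job(): hands the job in, once; it reports no verdict.
The state is a dict: "clock": time; "joint_pos": joint angles; "dq": joint speeds; "joint_efforts": joint torques, N m; "ee_pos": TCP position; "tcp_rot": TCP orientation; "force": force on the tool from outside, world axes, zero at the start; "moment": the same for the moment, N m; "finger_gap": finger opening in m.
Only numpy, scipy, OpenCV 4.12 (cv2) and the standard library are available. Lean on these libraries where they do the work, as an engineer would, in place of code of your own. Each camera call takes 0.05 s, during which the arm holds its last target. There are 200 camera calls.

## Working session

There is one attempt and no reset: what is moved stays moved. The work goes in short steps, Python scripts to look and compute and a shell command to move; the robot and the scene stay as the last step left them, time stands still between calls to the robot, and variables do not carry over. Pictures are saved under pics/ and viewed, about 8 in all and at most 12, crops included, and the job is handed in when it is done.

```bash
mkdir -p pics
cat > h.py <<'E'
import numpy as np, cv2
from workcell import read_state, imaging, order
def cam(n,f=None):
    im=imaging.camera(n)
    if f: cv2.imwrite('pics/'+f,im[:,:,::-1])
    return im
def ray(n,u,v,i=None):
    i=i or imaging.camera_info(n); f=210/np.tan(np.radians(i['vfov'])/2)
    K=np.array([[f,0,i['cx']],[0,f,i['cy']],[0,0,1.]])
    x,y=cv2.undistortPoints(np.array([[[u,v]]],float),K,np.array([i['k1'],0,0,0.]))[0,0]
    T=np.array(i['cam_to_world']); return T[:3,3],T[:3,:3]@np.array([x,-y,-1])
def onz(n,u,v,z,i=None):
    o,d=ray(n,u,v,i); return o+d*(z-o[2])/d[2]
def tri(a,b):  # (name,u,v) x2
    o1,d1=ray(*a);o2,d2=ray(*b)
    s=np.linalg.lstsq(np.c_[d1,-d2],o2-o1,rcond=None)[0]
    p,q=o1+s[0]*d1,o2+s[1]*d2; return (p+q)/2,np.linalg.norm(p-q)
def proj(n,P,i=None):
    i=i or imaging.camera_info(n); f=210/np.tan(np.radians(i['vfov'])/2)
    T=np.array(i['cam_to_world']); c=T[:3,:3].T@(np.array(P)-T[:3,3]); x,y=c[0]/-c[2],-c[1]/-c[2]
    k=1+i['k1']*(x*x+y*y); return f*x*k+i['cx'],f*y*k+i['cy']
E
python3 - <<'E'
from h import *
a=cam('top','top1.png');b=cam('side','side1.png')
for n in('top','side','wrist'):
    i=imaging.camera_info(n);print(n,i['vfov'],i['cx'],i['cy'],i['k1'],np.round(i['cam_to_world'],3).tolist())
print(read_state())
E
```

```text
top 54.675380672869444 270.05331918303625 213.62327337097182 0.005296835379358787 [[0.008, 0.997, -0.08, 0.426], [-1.0, 0.008, -0.006, 0.059], [-0.005, 0.08, 0.997, 1.169], [0.0, 0.0, 0.0, 1.0]]
side 56.52426303574212 279.1470726785816 212.8477882117303 -0.03456951155904761 [[-0.998, 0.033, -0.046, 0.479], [-0.055, -0.717, 0.695, 0.665], [-0.01, 0.696, 0.718, 0.697], [0.0, 0.0, 0.0, 1.0]]
wrist 67.9825546441592 278.3246941850284 206.03228937301535 -0.019515570816174284 [[0.398, 0.868, 0.296, 0.304], [-0.917, 0.377, 0.127, -0.496], [-0.001, -0.322, 0.947, 0.373], [0.0, 0.0, 0.0, 1.0]]
{'clock': 0.1, 'joint_pos': array([-7.86751007e+01,  9.10951310e+00,  9.15666058e+01, -1.13985653e-05,
        7.94225295e+01, -1.20394196e+01]), 'dq': array([-0.12113606, -0.10930469, -0.15861921, -0.06913741, -0.03259862,
        0.03290702]), 'joint_efforts': array([ 7.81095559e-05, -3.96988356e+01, -3.32337892e+01, -2.29151492e-04,
        4.22866753e-03,  6.14740387e-06]), 'ee_pos': array([ 0.22788699, -0.52731456,  0.23039631]), 'tcp_rot': array([[-3.38293471e-04,  3.96576027e-01, -9.18001819e-01],
       [ 1.68817688e-03, -9.18000337e-01, -3.96576009e-01],
       [-9.99998518e-01, -1.68390853e-03, -3.58936962e-04]]), 'force': array([ 0.50411919, -0.46070709,  0.16131635]), 'moment': array([-0.00501806, -0.01755523, -0.03166385]), 'finger_gap': 0.08545087888934863}
```

View pics/top1.png

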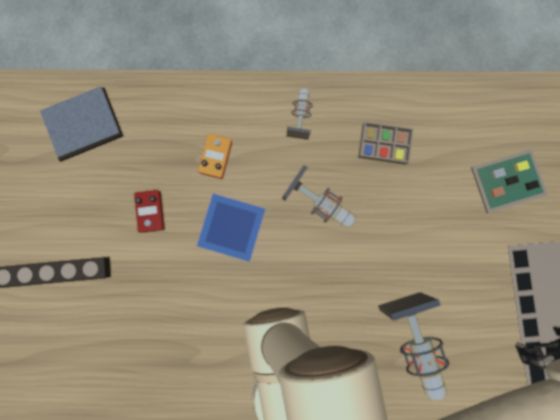

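View pics/side1.png

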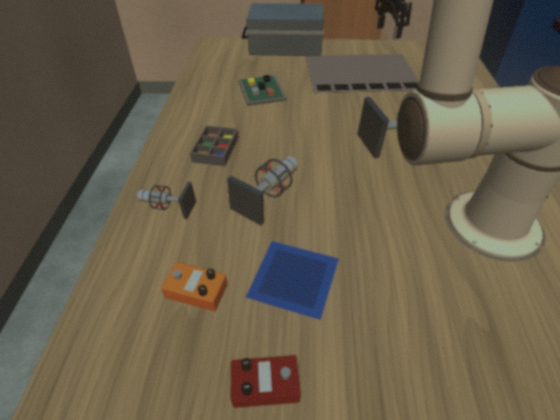

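Three toppled mics in the top view: small at (302,112), medium at (320,197) and large at (415,345). At about 347 px/m the medium one (about 38 px foot, about 75 px long) fits the 100/205 mm size, and its head points near right. The small one has an overall length of about 50 px, and the large one's foot is about 58 px. I'll confirm this in an enlarged crop and measure the pad.

```bash
python3 - <<'E'
from h import *
a=cv2.imread('pics/top1.png');b=cv2.imread('pics/side1.png')
c=np.hstack([cv2.resize(a[155:235,275:365],None,fx=4.4,fy=4.4,interpolation=cv2.INTER_CUBIC),cv2.resize(b[145:233,217:307],None,fx=4,fy=4,interpolation=cv2.INTER_CUBIC)])
print(c.shape) if 0 else None
E
python3 - <<'E'
from h import *
a=cv2.imread('pics/top1.png');b=cv2.imread('pics/side1.png')
A=cv2.resize(a[155:245,275:365],None,fx=4.4,fy=4.4,interpolation=cv2.INTER_CUBIC)
B=cv2.resize(b[145:235,217:307],None,fx=4.4,fy=4.4,interpolation=cv2.INTER_CUBIC)
cv2.imwrite('pics/crop1.png',np.hstack([A,B]))
for n,im in(('top',a),('side',b)):
    h=cv2.cvtColor(im,cv2.COLOR_BGR2HSV)
    m=cv2.inRange(h,(105,130,60),(125,255,255)); m[:,:180]=0; m[:,350:]=0
    cs=max(cv2.findContours(m,0,1)[0],key=cv2.contourArea)
    q=cv2.approxPolyDP(cv2.convexHull(cs),6,True)[:,0]
    w=np.array([onz(n,u+.0,v,0)[:2] for u,v in q]); print(n,q.tolist(),w.round(4).tolist(),w.mean(0),[np.linalg.norm(w[i]-w[i-1]).round(4) for i in range(len(w))])
E
```

```text
top [[262, 210], [248, 259], [199, 245], [214, 195]] [[0.5302, 0.0896], [0.3891, 0.1283], [0.4279, 0.2695], [0.5728, 0.2292]] [0.4799775  0.17913125] [np.float64(0.146), np.float64(0.1463), np.float64(0.1465), np.float64(0.1504)]
side [[272, 243], [336, 259], [319, 317], [248, 296]] [[0.5345, 0.0873], [0.3888, 0.1268], [0.4288, 0.2725], [0.5745, 0.2314]] [0.48164678 0.17950705] [np.float64(0.1496), np.float64(0.151), np.float64(0.151), np.float64(0.1514)]
```

View pics/crop1.png

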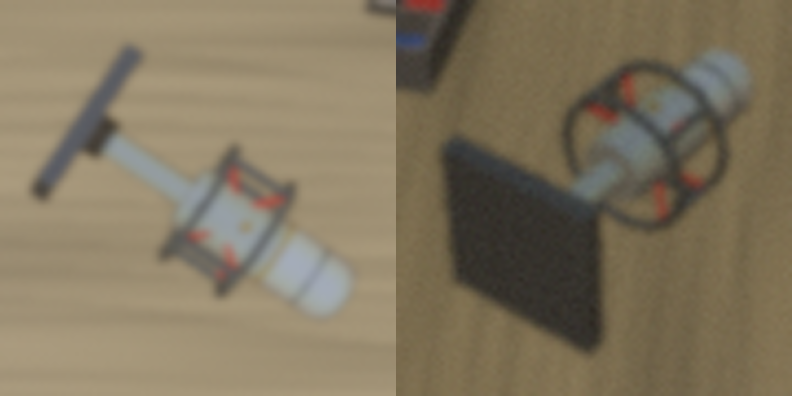

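The crop confirms the medium mic: foot plate from (306,166) to (284,198), stem, cage with two rings, and the head ending near (354,223) in the top view. Next I measure its axis.

Run:
```python
from h import *
a=cv2.imread('pics/top1.png'); h=cv2.cvtColor(a,cv2.COLOR_BGR2HSV)
m=cv2.inRange(h,(85,0,120),(130,110,255)); r=np.zeros_like(m); r[178:235,290:365]=255; m&=r
ys,xs=np.nonzero(m); P=np.c_[xs,ys].astype(float)
W=np.array([onz('top',u,v,0.046)[:2] for u,v in P])
vx,vy,x0,y0=cv2.fitLine(W.astype(np.float32),cv2.DIST_HUBER,0,.001,.001).ravel()
d=np.array([vx,vy]); d*=-np.sign(d[1]) ; c=np.array([x0,y0]); t=(W-c)@d; s=(W-c)@np.array([-d[1],d[0]])
tip=np.percentile(t,99.5)
print(len(P),d,c,'range',t.min(),t.max(), 'width near head',np.ptp(s[t>t.max()-.05]), np.median(s[t>t.max()-.05]))
T=c+d*tip; print('tip',T,'head178',T-d*.027,'z0',T-d*.205)
for p in((304.8,166),(284.2,198)): print('foot top corner @.1',onz('top',*p,.1))
for p in((320,187),(231+0,0)):pass
# side image: head tip / ring checks
H=T-d*.027
for n in('top','side'): print(n,'proj head',proj(n,[*H,.043]),'tip',proj(n,[*T,.042]),'foot',proj(n,[*(T-d*.205),.05]))
R=read_state()['tcp_rot']; y=np.array([-d[1],d[0],0]); 
yt=R.T@y; print('turn about tool x to align y (rad, +-pi)',np.arctan2(yt[2],yt[1]),yt)
print('shift tool cm to head TCP z .024',R.T@(np.array([*H,.024])-read_state()['ee_pos'])*100)
```

```text
286 [-0.55926895 -0.8289863 ] [ 0.53280616 -0.10345002] range -0.10438431170957073 0.06896167347061549 width near head 0.023109060812615358 0.0002678211800012507
tip [ 0.49484198 -0.1597231 ] head178 [ 0.50994224 -0.13734047] z0 [0.60949212 0.01021909]
foot top corner @.1 [ 0.63980199 -0.02593772  0.1       ]
foot top corner @.1 [0.55362936 0.02847526 0.1       ]
top proj head (np.float64(343.25089857851424), np.float64(216.49203686953555)) tip (np.float64(351.298732131903), np.float64(222.00564323414102)) foot (np.float64(290.34177543085036), np.float64(180.20844022964087))
side proj head (np.float64(286.7378692806881), np.float64(167.1362711784683)) tip (np.float64(292.7284657411747), np.float64(162.26831543876477)) foot (np.float64(242.1621663367237), np.float64(203.25843459391717))
turn about tool x to align y (rad, +-pi) -0.5695090694903884 [-0.00122459  0.84216517 -0.53921827]
shift tool cm to head TCP z .024 [ 20.69589284 -24.57924449 -41.35075141]
```

Run:
```python
from h import *
a=cv2.imread('pics/top1.png'); L=cv2.cvtColor(a,cv2.COLOR_BGR2Lab).astype(float)
roi=L[178:235,296:365]; b=roi[:,:,2]
th,_=cv2.threshold(b.astype(np.uint8),0,255,cv2.THRESH_OTSU); m=(b<th)&(roi[:,:,0]>110)
print(th)
ys,xs=np.nonzero(m); W=np.array([onz('top',u+296,v+178,0.046)[:2] for u,v in zip(xs,ys)])
d=np.array([-.55,-.835]); c=np.array([.533,-.1035])
for k in range(5):
    n=np.array([-d[1],d[0]]); t=(W-c)@d; s=(W-c)@n; ok=abs(s)<.028
    tm=t[ok].max(); mids=[]
    for lo in np.arange(-.09,tm-.012,.006):
        q=s[ok&(t>=lo)&(t<lo+.006)]
        if len(q)>1: mids.append((lo+.003,(q.min()+q.max())/2,np.ptp(q)))
    mids=np.array(mids); hd=(mids[:,0]>tm-.06)|(mids[:,0]<tm-.14)
    p=np.polyfit(mids[hd,0],mids[hd,1],1); c=c+n*p[1]; d=d+n*p[0]; d/=np.linalg.norm(d)
print(mids.round(4)); n=np.array([-d[1],d[0]])
T=c+d*(tm+.001); H=T-d*.027; print(d,'T',T,'H',H,'foot z7',T-d*.198)
s=read_state();R=s['tcp_rot'];yt=R.T@np.array([*n,0]);print(np.arctan2(yt[2],yt[1]),R.T@(np.array([*H,.024])-s['ee_pos'])*100)
for nm in('top','side'): print(nm,proj(nm,[*H,.043]),proj(nm,[*T,.042]))
```

```text
137.0
[[-0.087   0.0002  0.014 ]
 [-0.081   0.0002  0.0156]
 [-0.075   0.0002  0.014 ]
 [-0.069  -0.0005  0.014 ]
 [-0.063  -0.0001  0.0148]
 [-0.057   0.0003  0.014 ]
 [-0.051   0.0003  0.0155]
 [-0.045  -0.0001  0.0303]
 [-0.039   0.0011  0.0466]
 [-0.033   0.0015  0.0381]
 [-0.027   0.0026  0.0311]
 [-0.021  -0.0016  0.052 ]
 [-0.015  -0.0004  0.0528]
 [-0.009  -0.0016  0.052 ]
 [-0.003  -0.0051  0.0434]
 [ 0.003   0.0011  0.0403]
 [ 0.009   0.0023  0.0442]
 [ 0.015  -0.0004  0.0325]
 [ 0.021  -0.0004  0.0201]
 [ 0.027  -0.0004  0.0387]
 [ 0.033   0.0004  0.0387]
 [ 0.039   0.0004  0.0372]
 [ 0.045   0.      0.0379]
 [ 0.051   0.      0.0364]
 [ 0.057   0.0001  0.0379]
 [ 0.063   0.0001  0.0363]]
[-0.55472142 -0.83203614] T [ 0.49159913 -0.16463436] H [ 0.50657661 -0.14216938] foot z7 [6.01433971e-01 1.08797115e-04]
-0.5749846230210167 [ 20.69519149 -24.26942301 -40.85028259]
top (np.float64(345.00080715340846), np.float64(217.7145863637101)) (np.float64(353.08089292549624), np.float64(223.18615745346625))
side (np.float64(288.0870771564494), np.float64(166.0106588723366)) (np.float64(293.9939271338423), np.float64(161.1545483396087))
```

```bash
python3 -m crank '[[-1,[0,-6,-10],-0.15],[-1,[2,-12,-18],-0.3],[-1,[4,-16,-26],-0.45],[-1,[6,-19,-32],-0.575],[-1,[6,-19,-32],-0.575]]' 30
cat > to.py <<'E'
import sys
from h import *
t=np.array(eval(sys.argv[1]),float); s=read_state(); R=s['tcp_rot']
n=np.array(eval(sys.argv[2])) if len(sys.argv)>2 else R[:,1]
yt=R.T@n; print('shift cm',(R.T@(t-s['ee_pos'])*100).round(2),'turn',round(np.arctan2(yt[2],yt[1]),4),'pos',s['ee_pos'].round(4),'gap',s['finger_gap'],s['force'].round(1),s['clock'])
E
python3 to.py '[.5066,-.1422,.12]' '[.832,-.5547,0]'
```

```text
clock: 0.72
ee_pos: [0.4081, -0.2757, 0.1849]
tcp_rot: [[0.0, 0.832, -0.554], [-0.0, -0.554, -0.832], [-1.0, 0.0, -0.0]]
force: [0.6, -0.9, 0.4]
finger_gap: 0.0853
shift cm [  6.49   0.8  -16.57] turn 0.0007 pos [ 0.4081 -0.2757  0.1849] gap 0.08534150620529604 [ 0.6 -0.9  0.4] 0.725
```

```bash
python3 -m crank '[[-1,[2,0.8,-6],0],[-1,[4,0.8,-12],0],[-1,[6.5,0.8,-16.6],0],[-1,[6.5,0.8,-16.6],0],[-1,[6.5,0.8,-16.6],0]]' ; python3 to.py '[.5066,-.1422,.024]' '[.832,-.5547,0]'
python3 - <<'E'
from h import *
i=imaging.camera_info('wrist'); cam('wrist','w1.png')
print(proj('wrist',[.5066,-.1422,.043],i),proj('wrist',[.4916,-.1646,.042],i))
E
```

```text
clock: 1.35
ee_pos: [0.506, -0.1442, 0.1205]
tcp_rot: [[-0.0, 0.832, -0.554], [-0.0, -0.554, -0.832], [-1.0, -0.0, 0.0]]
force: [0.7, -0.9, 0.5]
finger_gap: 0.0852
shift cm [ 9.65 -0.05 -0.2 ] turn 0.0004 pos [ 0.506  -0.1442  0.1205] gap 0.08523082945470065 [ 0.7 -0.9  0.5] 1.35
(np.float64(276.81673215937127), np.float64(212.41979880672233)) (np.float64(276.7358796785136), np.float64(244.36994145487162))
```

View pics/w1.png

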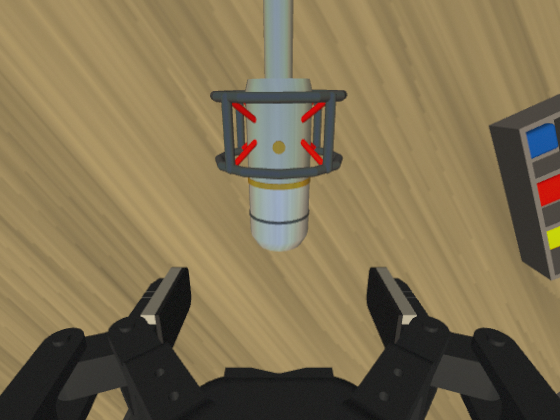

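Wrist view: the head is centred between the open fingers, tip at (279,250) and axis at column 279 (predicted 277). The parts box at the right is well clear. Descend and grip.

```bash
python3 -m crank '[[-1,[3.5,0,-0.2],0],[-1,[7,0,-0.2],0],[-1,[9.9,0,-0.2],0],[-1,[9.9,0,-0.2],0],[-1,[9.9,0,-0.2],0]]' ; python3 -m crank '[[1,[0,0,0],0],[1,[0,0,0],0],[1,[0,0,0],0],[1,[0,0,0],0],[1,[0,0,0],0]]' 30;  python3 -m crank '[[1,[0,0,0],0],[1,[0,0,0],0],[1,[0,0,0],0],[1,[0,0,0],0]]' 30; python3 to.py '[.5066,-.1422,.024]'
```

```text
clock: 2.02
ee_pos: [0.5082, -0.1436, 0.0231]
tcp_rot: [[0.002, 0.831, -0.556], [-0.001, -0.556, -0.831], [-1.0, 0.003, -0.0]]
force: [-0.2, -0.2, 0.8]
finger_gap: 0.0852
clock: 2.65
ee_pos: [0.5084, -0.1429, 0.0224]
tcp_rot: [[0.003, 0.832, -0.555], [-0.001, -0.555, -0.832], [-1.0, 0.003, -0.0]]
force: [2.5, -1.4, 4.2]
finger_gap: 0.0432
clock: 3.15
ee_pos: [0.5084, -0.1429, 0.0223]
tcp_rot: [[0.002, 0.832, -0.555], [-0.001, -0.555, -0.832], [-1.0, 0.003, -0.0]]
force: [4.2, -2.3, 4.9]
finger_gap: 0.0432
shift cm [-0.17 -0.18  0.04] turn 0.0 pos [ 0.5084 -0.1429  0.0223] gap 0.04317789600056191 [ 4.2 -2.3  4.9] 3.15
```

```bash
python3 -m crank '[[1,[-1.7,0,-0.3],0],[1,[-3.2,0,-0.9],0],[1,[-4.7,0,-1.6],0],[1,[-6,0,-2.5],0],[1,[-7.3,0,-3.4],0]]' 30; python3 to.py '[.5084,-.1429,.0223]'
python3 - <<'E'
from h import *
cam('side','side2.png'); b=cv2.imread('pics/side2.png'); cv2.imwrite('pics/side2c.png',cv2.resize(b[60:240,150:350],None,fx=3,fy=3))
E
```

```text
clock: 3.78
ee_pos: [0.5262, -0.1131, 0.0952]
tcp_rot: [[-0.0, 0.832, -0.554], [0.0, -0.554, -0.832], [-1.0, -0.001, -0.0]]
force: [0.5, 0.9, -4.8]
finger_gap: 0.0433
shift cm [7.29 0.17 3.47] turn 0.0 pos [ 0.5262 -0.1131  0.0952] gap 0.0432845488187137 [ 0.5  0.9 -4.8] 3.775
```

View pics/side2c.png

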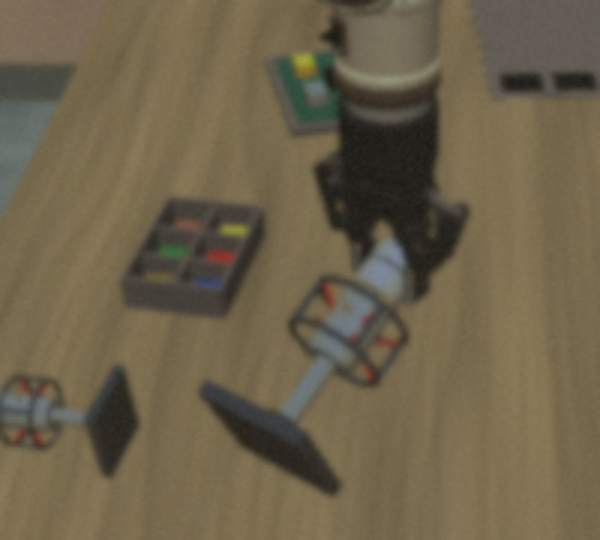

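Side crop: the mic is pivoting in the jaws about its foot edge, tilted up about 25–30°, clear of the small mic and the box. Continue the arc.

```bash
python3 -m crank '[[1,[-1.25,0,-1.1],0],[1,[-2.35,0,-2.25],0],[1,[-3.4,0,-3.5],0],[1,[-4.25,0,-4.9],0],[1,[-5,0,-6.3],0]]' 30; python3 -m crank '[[1,[-0.4,0,-0.8],0],[1,[-0.7,0,-1.6],0],[1,[-1,0,-2.4],0],[1,[-1.2,0,-3.1],0],[1,[-1.2,0,-3.1],0]]' 30
python3 - <<'E'
from h import *
cam('side','side3.png'); b=cv2.imread('pics/side3.png'); cv2.imwrite('pics/side3c.png',cv2.resize(b[60:240,150:350],None,fx=3,fy=3))
E
```

```text
clock: 4.45
ee_pos: [0.5617, -0.0609, 0.1452]
tcp_rot: [[0.0, 0.832, -0.555], [-0.0, -0.555, -0.832], [-1.0, 0.0, 0.0]]
force: [-1.0, -1.6, -2.5]
finger_gap: 0.0427
clock: 5.08
ee_pos: [0.5787, -0.0355, 0.1571]
tcp_rot: [[0.001, 0.832, -0.554], [-0.0, -0.554, -0.832], [-1.0, 0.001, -0.0]]
force: [-1.9, -2.2, 2.8]
finger_gap: 0.0429
```

View pics/side3c.png

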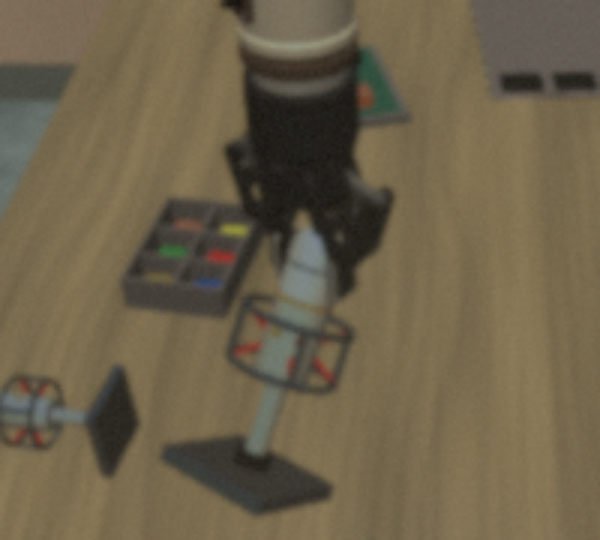

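```bash
python3 - <<'E'
from h import *
i=None
f=lambda c,z:onz('side',150+(c[0]+.5)/3-.5,60+(c[1]+.5)/3-.5,z).round(4)
print('stem base',f((254,452),.02)); 
for c in((163,452),(330,487),(258,505)): print(c,f(c,.014))
E
python3 to.py '[.5787,-.0355,.1571]'
```

```text
stem base [0.6317 0.0052 0.02  ]
(163, 452) [0.7078 0.0028 0.014 ]
(330, 487) [0.5672 0.0355 0.014 ]
(258, 505) [0.622  0.0572 0.014 ]
shift cm [-0.01 -0.   -0.02] turn -0.0 pos [ 0.5786 -0.0357  0.157 ] gap 0.04303941313631464 [-2.7 -2.3  3. ] 5.125
```

```bash
python3 -m crank '[[1,[-1,0,-0.5],0],[1,[-2,0,-1],0],[1,[-3,0,-1],0],[1,[-4,0,-1],0],[1,[-4,0,-1],0]]' 25
python3 - <<'E'
from h import *
i=imaging.camera_info('wrist');a=cam('wrist');
s=read_state();print(s['ee_pos'],s['force'],s['finger_gap'])
t=cam('top')[150:240,250:370];b=cam('side')[75:255,150:330]
I=np.hstack([cv2.resize(a,(400,300)),cv2.resize(b,(300,300),interpolation=3)])
cv2.imwrite('pics/c4.png',I[:,:,::-1])
E
```

```text
clock: 5.75
ee_pos: [0.5845, -0.0276, 0.1978]
tcp_rot: [[0.002, 0.832, -0.555], [-0.001, -0.555, -0.832], [-1.0, 0.002, -0.001]]
force: [0.6, -0.7, -6.3]
finger_gap: 0.0431
[ 0.5840512  -0.02754526  0.19703125] [-0.55806316  0.47625015 -6.5996172 ] 0.04319086432673802
```

View pics/c4.png

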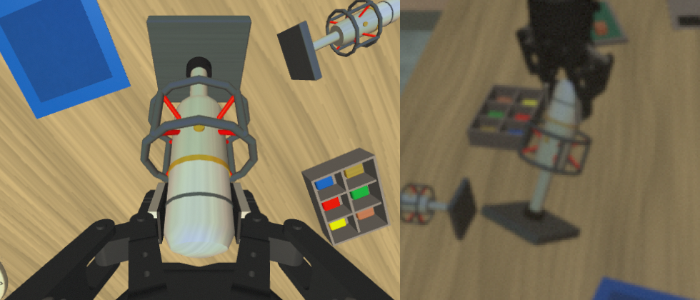

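Run:
```python
from h import *
i=imaging.camera_info('wrist');s=read_state();R=s['tcp_rot'];G=s['ee_pos']-R[:,0]*.021
def along(p,q,L):
    o,a=ray('wrist',*p,i);_,b=ray('wrist',*q,i)
    k=L/np.linalg.norm(a-b); return o+k*(a+b)/2
P=along((208.6,22.5),(351.4,24),.1)
e=P-G; u=-R[:,2]; print(P,'toward',e@u,'down',-e[2],'side',e@R[:,1])
r=np.hypot(e@u,e[2]); print('r',r,'expect',np.hypot(.05,.178),np.hypot(.05,.164))
ang=np.degrees(np.arctan2(e@u,-e[2])); print('tilt z0',ang-np.degrees(np.arctan2(.05,.178)),'z14',ang-np.degrees(np.arctan2(.05,.164)))
print(imaging.camera_info('wrist')['cam_to_world'][:3,3])
```

```text
[0.65862486 0.082677   0.09224974] toward 0.13335830192212228 down 0.12479971383451602 side 0.0015444423886774297
r 0.18264557280352844 expect 0.18488915598271305 0.17145261736118234
tilt z0 31.20881094538248 z14 29.943490822441156
[0.62926778 0.04062131 0.33835381]
```

The first half of my arc stopped short: I took the wrong sign for the 50 mm foot half-width. Measured tilt is still about 30° with the mic held securely. I'll carry it to the pad, square up the yaw, and finish the arc there.

```bash
python3 to.py '[.456,.086,.19]' '[.965,-.264,0]'
```

```text
shift cm [  0.62 -16.9   -2.37] turn -0.3211 pos [ 0.5834 -0.0274  0.196 ] gap 0.04327881592389407 [ 0.8 -0.  -7. ] 5.9
```

```bash
python3 -m crank '[[1,[0,-3,-0.4],-0.05],[1,[0,-7,-1],-0.12],[1,[0,-11,-1.6],-0.19],[1,[0,-14.5,-2.1],-0.26],[1,[0,-16.9,-2.4],-0.321]]' 25;python3 -m crank '[[1,[0,0,0],0],[1,[0,0,0],0]]' 25; python3 to.py '[.456,.086,.158]' '[.965,-.264,0]'
python3 - <<'E'
from h import *
i=imaging.camera_info('wrist');a=cam('wrist');s=read_state()
b=cam('side')[100:320,150:370]
cv2.imwrite('pics/c5.png',np.hstack([cv2.resize(a,(460,345)),cv2.resize(b,(340,345),interpolation=3)])[:,:,::-1])
E
```

```text
clock: 6.52
ee_pos: [0.4549, 0.0873, 0.1959]
tcp_rot: [[-0.001, 0.965, -0.261], [0.0, -0.261, -0.965], [-1.0, -0.001, 0.0]]
force: [0.6, -0.0, -5.6]
finger_gap: 0.0432
clock: 6.78
ee_pos: [0.4568, 0.086, 0.1965]
tcp_rot: [[0.001, 0.964, -0.264], [-0.0, -0.264, -0.964], [-1.0, 0.001, 0.0]]
force: [-0.1, -0.3, -5.1]
finger_gap: 0.0429
shift cm [ 3.85 -0.08  0.02] turn -0.0006 pos [0.4568 0.086  0.1965] gap 0.04292768381347513 [-0.1 -0.3 -5.1] 6.775
```

View pics/c5.png

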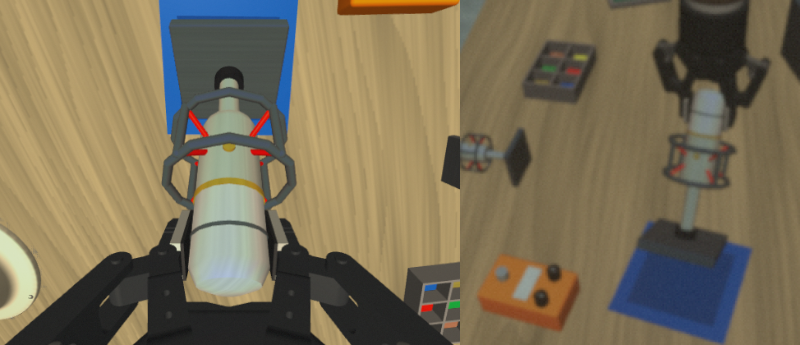

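Wrist and side views: the mic is over the pad, square to it, tilted about 30° with the foot toward pad centre. The orange pedal is clear. Lower until the edge touches.

```bash
python3 -m crank '[[1,[1,0,0],0],[1,[2,0,0],0],[1,[3,0,0],0],[1,[3.5,0,0],0],[1,[3.5,0,0],0]]' 25|grep -E 'ee|force'; python3 -m crank '[[1,[0.2,0,0],0],[1,[0.4,0,0],0],[1,[0.4,0,0],0]]' 25|grep -E 'ee|force'
```

```text
ee_pos: [0.4561, 0.0863, 0.1609]
force: [-0.2, -0.2, -6.2]
ee_pos: [0.4569, 0.0862, 0.1581]
force: [-0.6, 0.1, -3.5]
```

```bash
python3 -m crank '[[1,[-0.1,0,-0.7],0],[1,[-0.25,0,-1.5],0],[1,[-0.35,0,-2.3],0],[1,[-0.45,0,-3.1],0],[1,[-0.5,0,-3.9],0]]' 20|grep -E 'ee|force'; python3 -m crank '[[1,[0,0,-0.8],0],[1,[0,0,-1.6],0],[1,[0.05,0,-2.4],0],[1,[0.1,0,-3.2],0],[1,[0.2,0,-4],0]]' 20|grep -E 'ee|force';  python3 -m crank '[[1,[0.1,0,-0.8],0],[1,[0.3,0,-1.7],0],[1,[0.3,0,-1.7],0]]' 20|grep -E 'ee|force'
python3 - <<'E'
from h import *
i=imaging.camera_info('wrist');a=cam('wrist');s=read_state();print(s['ee_pos'])
b=cam('side','side6.png')[100:320,150:370]; cam('top','top6.png')
cv2.imwrite('pics/c6.png',np.hstack([cv2.resize(a,(460,345)),cv2.resize(b,(340,345),interpolation=3)])[:,:,::-1])
E
```

```text
ee_pos: [0.4681, 0.1247, 0.1644]
force: [-2.5, -1.8, 7.6]
ee_pos: [0.4786, 0.1639, 0.1623]
force: [-1.0, 0.0, 5.6]
ee_pos: [0.483, 0.1806, 0.1588]
force: [-0.9, 0.9, 5.5]
[0.48299021 0.18053181 0.15881919]
```

View pics/c6.png

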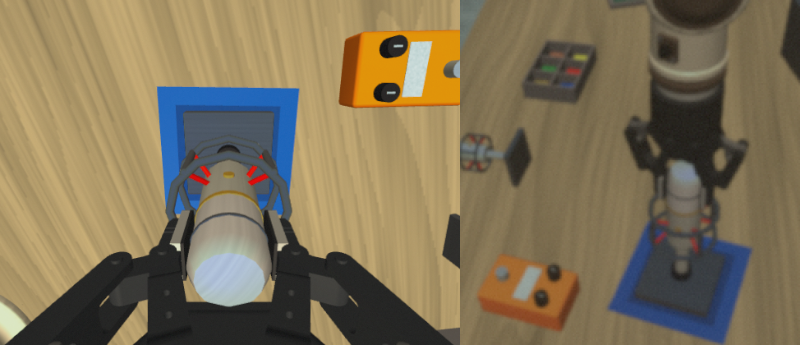

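```bash
python3 - <<'E'
from h import *
i=imaging.camera_info('wrist');s=read_state();R=s['tcp_rot'];u=-R[:,2];n=R[:,1]
k=560/460
for z in(0,.014):
  print(z,'foot',[onz('wrist',a*k,b*k,z,i).round(4)[:2] for a,b in((183,111.5),(276,112))])
  
print('pad',[onz('wrist',a*k,b*k,0,i).round(4)[:2] for a,b in((158,87),(299,88))])
c=.5*(onz('wrist',183*k,111.5*k,.014,i)+onz('wrist',276*k,112*k,.014,i)); print('foot centre if flat',c-.05*u, 'tcp',s['ee_pos'],'pad c from far edge', .5*(onz('wrist',158*k,87*k,0,i)+onz('wrist',299*k,88*k,0,i))-.08*u)
f=lambda x,y,z:onz('side',150+(x-460)/340*220,100+y/345*220,z)[:2].round(4)
for p in((650,247),(733,255),(719,313),(633,299)): print(f(*p,.014))
E
python3 -c "
import cv2;a=cv2.imread('pics/side6.png')[220:340,220:360];t=cv2.imread('pics/top6.png')[180:270,180:285]
import numpy as np
cv2.imwrite('pics/c7.png',np.hstack([cv2.resize(a,(420,360),interpolation=3),cv2.resize(t,(380,360),interpolation=3)]))"
```

```text
0 foot [array([0.4458, 0.2426]), array([0.5496, 0.2138])]
0.014 foot [array([0.4485, 0.2433]), array([0.5475, 0.2159])]
pad [array([0.4272, 0.2758]), array([0.5802, 0.2331])]
foot centre if flat [0.48482151 0.18138418 0.01385387] tcp [0.48298071 0.18040736 0.15887555] pad c from far edge [ 4.82621759e-01  1.77256650e-01 -2.33805956e-04]
[0.5286 0.14  ]
[0.4113 0.1484]
[0.4321 0.2416]
[0.5454 0.2261]
```

View pics/c7.png

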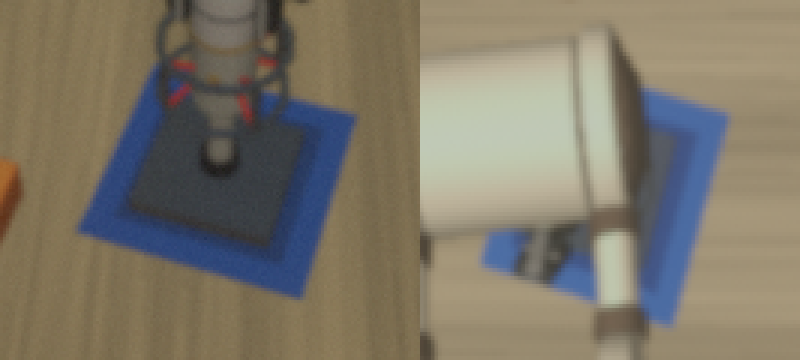

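Run:
```python
from h import *
f=lambda x,y,z:onz('side',220+(x+.5)/3-.5,220+(y+.5)/3-.5,z)[:2].round(4)
F=[f(*p,.014) for p in((128,208),(268,245),(307,130))]; P=[f(*p,0) for p in((80,232),(302,297),(355,118),(155,72))]
print(F,'c',(F[0]+F[2])/2,[np.linalg.norm(F[1]-F[j]) for j in(0,2)]); print(P,'c',np.mean(P,0),np.linalg.norm(P[0]-P[1]),np.linalg.norm(P[2]-P[1]))
```

```text
[array([0.5449, 0.2221]), array([0.4492, 0.2464]), array([0.4214, 0.1499])] c [0.48315 0.186  ] [np.float64(0.09873692318479452), np.float64(0.10042454879161768)]
[array([0.5776, 0.234 ]), array([0.4262, 0.276 ]), array([0.3844, 0.1266]), array([0.5359, 0.0894])] c [0.481025 0.1815  ] 0.1571176629154087 0.15513735849240187
```

The foot measures flat (99 × 100 mm). Both views put it about 4 mm too far along +y, so I'll lift slightly, shift, lower and then release.

```bash
python3 -m crank '[[1,[-0.4,0,0],0],[1,[-0.8,-0.1,0.2],0],[1,[-0.8,-0.1,0.45],0],[1,[-0.5,-0.1,0.45],0],[1,[-0.2,-0.1,0.45],0]]' 25|grep -E 'ee|force'; python3 -m crank '[[1,[0.1,0,0],0],[1,[0.2,0,0],0],[1,[0.2,0,0],0]]' 25|grep -E 'ee|force'; python3 -m crank '[[1,[-0.1,0,0],0],[1,[-0.1,0,0],0]]' 20|grep -E 'ee|force'
python3 - <<'E'
from h import *
s=read_state();print(s['ee_pos'],s['force']);b=cam('side','side8.png');a=cam('wrist')
cv2.imwrite('pics/c8.png',np.hstack([cv2.resize(b[220:340,220:360],(420,360),interpolation=3),cv2.resize(a,(380,360))])[:,:,::-1])
E
```

```text
ee_pos: [0.4794, 0.1749, 0.159]
force: [-3.1, 4.4, 9.4]
ee_pos: [0.48, 0.1755, 0.159]
force: [-4.4, 2.3, 5.8]
ee_pos: [0.4798, 0.1752, 0.1591]
force: [-3.2, 3.7, 3.9]
[0.4797956  0.17518676 0.15906719] [-3.18614518  3.7141737   3.88620351]
```

View pics/c8.png

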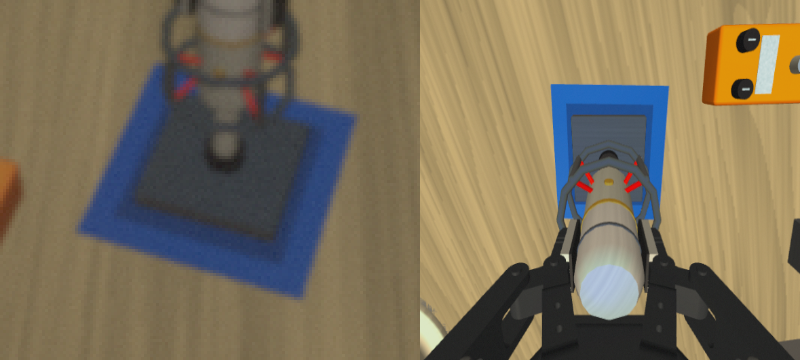

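Side and wrist views: foot flat and centred on the pad's inner square. Release in small steps, then retreat straight up.

```bash
python3 -m crank '[[0,[-0.1,0,0],0],[-0.3,[-0.1,0,0],0],[-0.5,[-0.1,0,0],0],[-0.5,[-0.1,0,0],0],[-0.5,[-0.1,0,0],0]]'|grep -E 'ee|force|gap'; python3 -m crank '[[-0.7,[-1,0,0],0],[-0.8,[-3,0,0],0],[-0.8,[-6,0,0],0],[-0.8,[-10,0,0],0],[-0.8,[-14,0,0],0]]'|grep -E 'ee|force|gap';python3 -m crank '[[-0.8,[-1,0,4],0],[-0.8,[-1,0,9],0],[-0.8,[-1,0,14],0],[-0.8,[-1,0,19],0],[-0.8,[-1,0,19],0]]'|grep -E 'clock|ee|force|gap'
python3 - <<'E'
from h import *
b=cam('side','side9.png');a=cam('top','top9.png')
cv2.imwrite('pics/c9.png',np.hstack([cv2.resize(b[140:340,180:380],(400,400),interpolation=3),cv2.resize(a[130:280,130:280],(400,400),interpolation=3)])[:,:,::-1])
E
```

```text
ee_pos: [0.4799, 0.1747, 0.1596]
force: [-0.1, 0.2, 0.7]
finger_gap: 0.0642
ee_pos: [0.4796, 0.1748, 0.3015]
force: [0.3, -0.6, -0.7]
finger_gap: 0.0767
clock: 12.88
ee_pos: [0.4291, -0.011, 0.3104]
force: [-0.5, 0.5, 0.1]
finger_gap: 0.0771
```

View pics/c9.png

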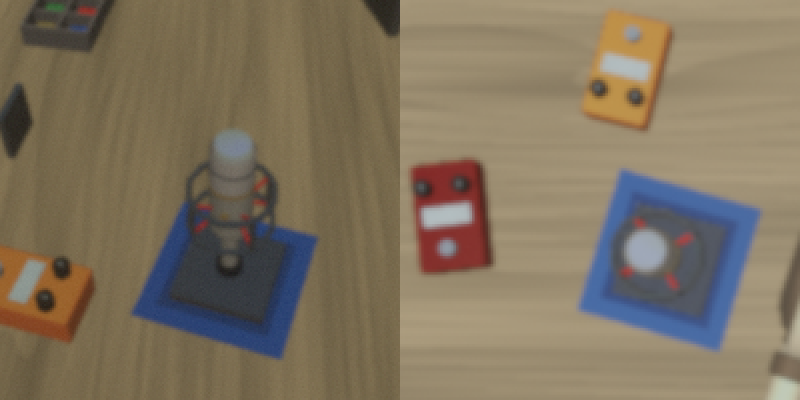

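Run:
```python
from h import *
f=lambda x,y,z,s=2:onz('side',180+(x+.5)/2-.5,140+(y+.5)/2-.5,z)[:2].round(4)
F=[f(*p,.014) for p in((168,292),(265,325),(287,245))]; P=[f(*p,0) for p in((132,314),(281,357),(317,237))]
print('foot',(F[0]+F[2])/2,'pad',(P[0]+P[2])/2)
a,b=[cv2.imread(f'pics/top{k}.png').astype(float) for k in(1,9)]
d=np.abs(a-b).mean(2)
for n,(x0,x1,y0,y1) in dict(orange=(195,235,130,182),red=(130,168,185,236),box=(355,415,120,167)).items(): print(n,d[y0:y1,x0:x1].mean().round(2),d[y0:y1,x0:x1].max())
order.finish_job()
```

```text
foot [0.48065 0.18095] pad [0.4813  0.17895]
orange 2.59 4.0
red 2.23 4.0
box 2.39 4.333333333333333
the job is handed in; nothing more can be done
```

The mic is standing on its square foot in the middle of the blue pad, and the gripper has let go of it. I handed the job in about 13 s into the 61 s allowed; no verdict was reported.

I gripped the mic by its bare head and tipped it up about its foot edge, letting it turn in the jaws. I then carried it to the pad, squared it up, set it down, nudged it 4 mm toward the centre and retreated upward.

- **Placement:** the last side view put the foot centre at (0.481, 0.181) m and the pad centre at (0.481, 0.179) m. That is within about 2 mm, which is also the calibration limit.
- **Upright:** just before the last nudge the foot measured flat, 99 × 100 mm against the true 100 × 100 mm. After release I judged it upright only by eye, in the side and top pictures.
- **Pedals and parts box:** their areas in the top view matched before and after, with only image-noise differences.
- **Forces:** the wrist readings I took stayed under about 12 N.

**What disagreed:**
- My first tipping arc stopped about 30° short because I had the wrong sign for the foot's half-width. I caught this from the wrist camera and finished the tipping on the pad.
- The pad's sides measured 0.146–0.157 m instead of 0.16 m, probably from blurred edges. The pad centre was consistent across views to about 4 mm.

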